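# Load the vial rack and hold the reader's recessed reset button

## Task

The reader has stopped with a rack error. Slide the loaded blue vial rack into the reader's slot until it is fully home, with every vial still standing in its well, and let go of it; then take the stylus from its stand, reach it through the orange-ringed hole in the reader's top and press the recessed red reset button down. Finish while still gripping the stylus and holding the button down, and leave the bottle, the tip box and the timer where they are.

Things in the scene. Friction and masses are not known exactly. Their poses are not given: they have to be found in the camera images.
- reader: Fixed white reader box, 200 (its x) x 230 (its y) x 120 mm high, blue front panel. Origin at the centre of its underside, on the bench. Slot mouth on its -x face; its +x points into the slot. The rack is fully home against the rigid back stop, its block flush with the reader's front face, when the rack's origin is at x = -36.5, y = -43 mm in this frame, rack x along reader x
- slot_mouth (a point): Middle of the slot's mouth at bench level on the front face (reader x = -100, y = -43 mm); axes as the reader. The slot has no floor (the rack slides on the bench): 96 mm wide, 60 mm high, 127 mm deep to the back stop; its sides flare out by about 12 mm over the first 12 mm. A green light strip runs above it
- reset_hole (a point): Centre of the round hole at the level of the reader's top (120 mm above the bench): 18 mm across, vertical, edge bevelled by 2 mm, ringed in orange. The red button lies in it, its top 24 mm below this point
- reset_button (a joint): Travel of the recessed red button, m: 0 up, 0.008 bottomed on its stop, sprung: 3 N starts it, 5 N gives 4 mm, 7 N bottoms it; it springs back when let go. It moves straight down. 4 mm or more counts as down
- button_cap: The red round cap of that button, 16 mm across and 12 mm high, down in the hole. Origin at the centre of its underside; its top is 12 mm above that
- rack: Loose blue vial rack sliding on the bench, 0.2 to 0.4 kg: block 127 (its x) x 86 (its y) x 28 mm high, six wells 16 mm across, 22 mm deep, four filled. Origin at the centre of the block's underside; the +x end goes into the slot first. From its -x end a tongue 30 mm wide, 10 mm thick runs out 88 mm and carries a yellow upright grip
- rack_grip (a point): Point in the rack's yellow grip, 45 mm above the bench, 133.5 mm from the rack's origin along its -x. The grip is 28 mm long (rack x), 16 mm wide (rack y: close the fingers along this) and its top is 62 mm above the bench. When the rack is home the grip's centre stands 70 mm in front of the reader's face
- stand: Fixed grey block 70 x 70 x 65 mm high with a hole 11 mm across and 60 mm deep in the middle of its top; the stylus stands in it. Origin at the centre of its underside
- stylus: Stylus, 119 mm long, 40 to 65 g, upright in the stand, tip down. Origin at its tip, +z along it to the top: steel shaft 7 mm across for 55 mm, black collar 20 mm across, 4 mm thick, resting on the stand's top, then an orange grip 14 mm square (flats square to its x and y), 60 mm long. In the stand the tip is 10 mm above the bench
- stylus_grip (a point): Middle of the stylus's orange grip, 89 mm above the tip along the stylus
- bottle: Bystander: amber bottle, 60 mm across, 130 mm high, origin under its centre
- tip_box: Bystander: white tip box with a blue lid, 120 x 82 x 65 mm, origin under its centre
- timer: Bystander: small white timer, 65 x 65 x 22 mm, lying flat, origin under its centre
- vial_0: Amber vial with a green cap, 14 mm across, 40 mm high, 12 g, loose in the rack's well at x = -38, y = -20 mm of the rack, standing on the well's floor 6 mm above the rack's underside; its top is 18 mm above the block. Origin at the centre of its underside
- vial_1: Amber vial with a green cap, 14 mm across, 40 mm high, 12 g, loose in the rack's well at x = 0, y = 20 mm of the rack, standing on the well's floor 6 mm above the rack's underside; its top is 18 mm above the block. Origin at the centre of its underside
- vial_2: Amber vial with a green cap, 14 mm across, 40 mm high, 12 g, loose in the rack's well at x = 38, y = -20 mm of the rack, standing on the well's floor 6 mm above the rack's underside; its top is 18 mm above the block. Origin at the centre of its underside
- vial_3: Amber vial with a green cap, 14 mm across, 40 mm high, 12 g, loose in the rack's well at x = 38, y = 20 mm of the rack, standing on the well's floor 6 mm above the rack's underside; its top is 18 mm above the block. Origin at the centre of its underside
Mind the look-alikes: they are no part of the job. There is more than one size of the stylus; the one meant has the size given above.

How it is judged:
On the way, in this order (a step that is already met when the one before it is completed fails the run):
1. the rack is home in the slot, let go, its vials standing in their wells (x of rack in the frame of reader between -0.0405 and -0.0325 m and angle between the x axis of rack and the x axis of reader, either way round below 0.12 rad and height (world z) of rack below 0.006 m and y of rack in the frame of reader between -0.052 and -0.034 m and z of each of vial_0, vial_1, vial_2, vial_3 in the frame of rack below 0.015 m and angle between each of vial_0, vial_1, vial_2, vial_3's own z axis and vertical below 0.25 rad and contact force between the fingers and rack below 0.3 N), for 0.2 s.
2. the stylus, held in the fingers, is clear of its stand (z of stylus in the frame of stand above 0.067 m and contact force between the fingers and stylus above 1 N), for 0.1 s.
3. the stylus holds the reset button down (value of joint reset_button above 0.004 m and contact force between stylus and button_cap above 2 N and contact force between the fingers and stylus above 1 N), for 0.2 s.
At the end, for the whole second after the job is handed in: Rack within 4 mm of home along the slot, 9 mm of its centre line, 0.12 rad of square and flat on the bench; four vials in their wells within 0.25 rad of upright; gripper on the stylus (over 1 N), its tip keeping the button 4 mm or more down (over 2 N on the cap) through the last second (all of step 3 and x of rack in the frame of reader between -0.0405 and -0.0325 m and angle between the x axis of rack and the x axis of reader, either way round below 0.12 rad and height (world z) of rack below 0.006 m and y of rack in the frame of reader between -0.052 and -0.034 m and z of each of vial_0, vial_1, vial_2, vial_3 in the frame of rack below 0.015 m and angle between each of vial_0, vial_1, vial_2, vial_3's own z axis and vertical below 0.25 rad); the arm keeps its last pose, push and grip.
It fails at once if the bottle is pushed more than 30 mm or tipped over (distance of bottle from where it was at the start of the episode above 0.03 m or angle between bottle's own z axis and vertical above 0.5 rad).
It fails at once if the tip box is pushed more than 30 mm or tipped over (distance of tip_box from where it was at the start of the episode above 0.03 m or angle between tip_box's own z axis and vertical above 0.5 rad).
It fails at once if the timer is pushed more than 30 mm or tipped over (distance of timer from where it was at the start of the episode above 0.03 m or angle between timer's own z axis and vertical above 0.5 rad).
It fails at once if the button is pressed by something other than the stylus (contact force between any of the fingers, the arm and button_cap above 0.5 N).
It also fails if it takes over 58 s, if anything falls off the work surface, if the arm or the gripper's body presses on something with over 40 N, if the wrist force passes 120 N, or if a joint passes its speed limit or range.

## Robot

A 6-joint arm with a two-finger parallel gripper is mounted at the origin on the work surface. World frame = base frame: x ahead of the robot, y to its left, z up, the work surface at z = 0. Lengths are in m, angles in rad, forces in N, time in s.
With the tool pointing down it reaches from about 0.35 to 0.85 m from the base axis. Payload 8.1 kg.
Tool frame: the origin (TCP) lies between the finger pads; the fingertips stand finger_overhang ahead of it and the grasp point (between the pads) lies 2 mm behind it (finger_overhang is the distance from the TCP to the fingertips, in m); z points along the fingers, x is the direction in which the jaws open and shut, and the axes are right-handed (so a half turn about z gives the same grasp; the last joint's range is limited). The gripper opens to 85 mm and grips with 20 to 120 N. Pads are 22 mm wide; open, the fingers measure 114 mm over their backs; the gripper's body (76 mm by 85 mm) begins 54 mm behind the grasp point. The pads swing forward as they close: fully open they stand 13 mm farther back than shut.
Start: joints at [-1.312, 0.13, 1.488, -0, 1.523, -0.085], TCP at [0.202, -0.565, 0.248] pointing down, gripper open.
Joint ranges: [-2.96, 2.96], [-0.89, 2.26], [0.02, 2.5], [-1.34, 4.48], [0, 2.73], [-2.66, 2.66]. Speed limits (rad/s): [2.39, 2.39, 2.79, 3.14, 3.14, 3.14].

## Interface

Orientations are given as a rotation vector (axis times angle).
In Python, from cell import state, grab_frame, close_job, finger_overhang gives the robot as it stands.
- The arm moves only by the shell command python3 -m pendant 'ROWS' [FORCE]. ROWS is JSON, a list of rows, each a list of 3 entries, a list of its own where there are three numbers: the gripper's target within -1 to 1 (shut at 1, half-way at 0, fully open at -1), then the shift along the tool's x, y, z in units of 30 mm (1.0 is 30 mm), then the turn about the tool's z in units of 5 degrees (1.0 is 5 degrees). A call has 1 to 5 rows; each row shifts and turns the commanded pose from where the row before left it, along the tool's axes as they then stand; what a row does not reach is not made up. A row lasts 1/8 s, in which the tool goes at most 62.5 mm and 10.7 degrees, less where a joint would pass 70% of its speed; a pose out of reach is approached as far as the arm can. A call is refused whole if a number of a shift passes 1 or a number of a turn 1, either way. A call with a gripper value outside its range is refused whole. The fingers move at their own pace and stop on an object; FORCE is the grip in N (left out, the last holds). Time passes only in rows, so rows that do not move let the fingers close. It gives the time, the measured TCP pose, the force and the opening at its end, in the units of the state.
- state(): the state, without advancing time (a new reading comes with each control period).
- grab_frame(name): name is "side" or "top"; returns a dict with "pixels" (384x512x3 uint8, red, green, blue), "fx", "fy", "cx", "cy" (pixels), "R" (3x3) and "t" (3): a world point X has camera coordinates R X + t. Camera axes: x right, y down, z forward; pixel columns grow to the right and rows downward; lengths in m; the calibration is good to about 2 mm. A picture is of the moment at which its call begins. There is no depth.
- close_job(): hands the job in, once; it reports no verdict.
The state is a dict: "clock": time; "q": joint angles; "joint_vel": joint speeds; "joint_efforts": joint torques, N m; "eef_pos": TCP position; "orientation": TCP orientation; "wrist_force": force on the tool from outside, world axes, zero at the start; "ft_torque": the same for the moment, N m; "opening": finger opening in m.
Only numpy, scipy, OpenCV 4.12 (cv2) and the standard library are available. Lean on these libraries where they do the work, as an engineer would, in place of code of your own. Each camera call takes 0.05 s, during which the arm holds its last target. There are 200 camera calls.

## Working session

There is one attempt and no reset: what is moved stays moved. The work goes in short steps, Python scripts to look and compute and a shell command to move; the robot and the scene stay as the last step left them, time stands still between calls to the robot, and variables do not carry over. Pictures are saved under pics/ and viewed, about 8 in all and at most 12, crops included, and the job is handed in when it is done.

```bash
ls; mkdir -p pics; python3 - <<'E'
from cell import *
import cv2,numpy as np
s=state();print({k:(np.round(v,4).tolist() if not isinstance(v,str) else v) for k,v in s.items()}, finger_overhang)
for n in("top","side"):
    f=grab_frame(n);cv2.imwrite(f"pics/{n}0.png",cv2.resize(f["pixels"][:,:,::-1],(800,600),interpolation=cv2.INTER_CUBIC));np.savez(f"{n}0.npz",**f)
    print(n,f["fx"],f["cx"],f["cy"],np.round(f["R"],3).tolist(),np.round(f["t"],3))
E
```

```text
pics
{'clock': 0.0, 'q': [-1.3124, 0.1312, 1.4893, -0.0, 1.523, -0.0854], 'joint_vel': [-0.0002, 0.0015, -0.0002, 0.0019, 0.0017, -0.0005], 'joint_efforts': [0.0018, -56.9406, -50.0549, 0.0001, 0.0149, -0.0], 'eef_pos': [0.2021, -0.5644, 0.2472], 'orientation': [-2.5677, 1.808, 0.0023], 'wrist_force': [0.8283, 0.5542, 0.5793], 'ft_torque': [-0.0191, 0.0323, -0.0141], 'opening': 0.0856} 0.017
top 394.7253785193713 257.4560765940529 187.2796351767912 [[0.038, -0.999, -0.005], [-0.974, -0.036, -0.222], [0.221, 0.013, -0.975]] [-0.1    0.587  1.022]
side 430.79617124333254 257.02912150851535 193.09097550002332 [[0.928, -0.372, -0.017], [-0.273, -0.65, -0.709], [0.252, 0.663, -0.705]] [-0.588  0.156  1.103]
```

View pics/top0.png

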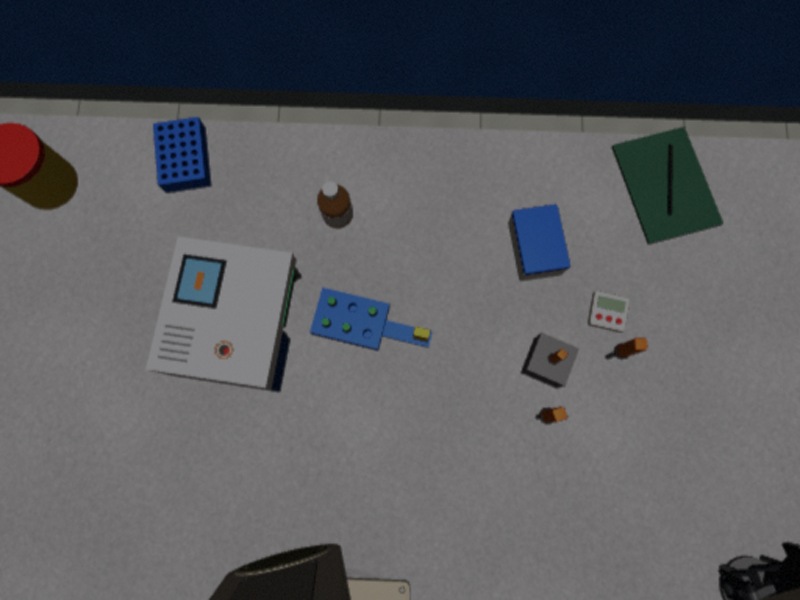

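View pics/side0.png

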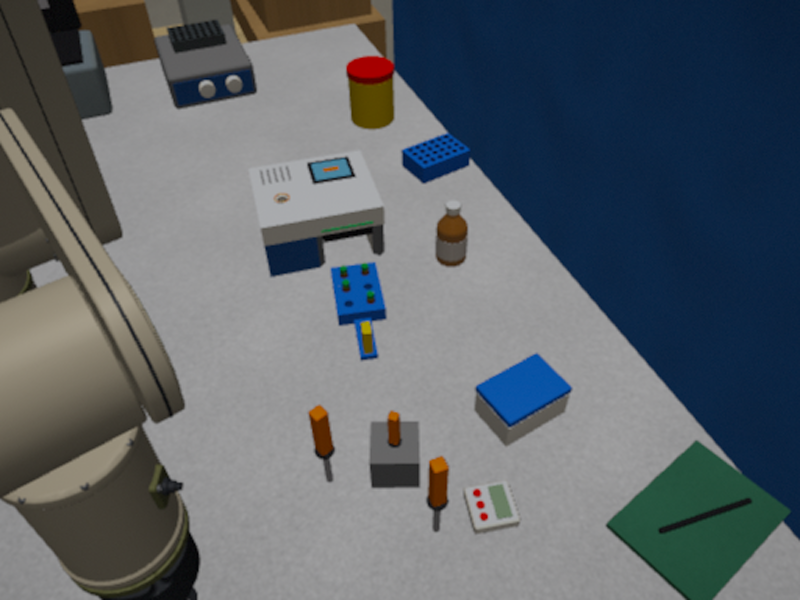

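Top view: the reader is at about (220,312) with its slot facing right, the rack at (350,320), its yellow grip at (422,334), and the stand at (552,358) holding the stylus whose top is at (559,354). The loose look-alikes are at (637,346) and (555,413). Next I'll measure these.

```bash
cat > h.py <<'E'
import numpy as np,cv2
def ray(f,uv,z):
    uv=np.atleast_2d(uv).astype(float);R=f["R"];t=f["t"]
    d=np.c_[(uv[:,0]-f["cx"])/f["fx"],(uv[:,1]-f["cy"])/f["fy"],np.ones(len(uv))]@R
    c=-R.T@t
    return c+d*((z-c[2])/d[:,2])[:,None]
def proj(f,X):
    p=np.atleast_2d(X)@f["R"].T+f["t"];return np.c_[f["fx"]*p[:,0]/p[:,2]+f["cx"],f["fy"]*p[:,1]/p[:,2]+f["cy"]]
def hsv(f): return cv2.cvtColor(np.ascontiguousarray(f["pixels"]),cv2.COLOR_RGB2HSV)
def blobs(f,lo,hi,roi,z,amin=6):
    m=cv2.inRange(hsv(f),lo,hi);k=np.zeros_like(m);a,b,c,d=roi;k[b:d,a:c]=m[b:d,a:c]
    cs,_=cv2.findContours(k,cv2.RETR_EXTERNAL,cv2.CHAIN_APPROX_NONE);o=[]
    for c in cs:
        if cv2.contourArea(c)<amin: continue
        M=cv2.moments(c);cen=(M["m10"]/M["m00"],M["m01"]/M["m00"])
        P=ray(f,c[:,0],z)[:,:2].astype(np.float32);r=cv2.minAreaRect(P)
        o.append((np.round(cen,1).tolist(),np.round(ray(f,cen,z)[0,:2],4).tolist(),"rect",np.round(r[0],4).tolist(),np.round(r[1],4).tolist(),round(r[2],1),cv2.contourArea(c)))
    return o
E
python3 - <<'E'
from h import *
T=dict(np.load("top0.npz"));S=dict(np.load("side0.npz"))
H=hsv(T)
for n,x,y in [("bench",300,450),("white",240,330),("rack",340,338),("tongue",400,330),("grip",422,334),("stand",545,350),("sty",560,354),("cap",373,311)]: print(n,H[int(y*.64),int(x*.64)])
def show(n,*a):
    print(n); [print("  ",b) for b in blobs(*a)]
V=255
show("white",T,(0,0,110),(180,45,V),(80,140,200,260),.12,500)
show("rackblk",T,(100,120,40),(125,V,V),(195,180,280,226),.028)
show("grip",T,(22,120,60),(35,V,V),(240,195,290,235),.062,2)
show("ring",T,(3,90,60),(25,V,V),(125,205,160,240),.12,2)
show("green",T,(45,80,20),(85,V,V),(195,180,260,226),.046,2)
show("sty",T,(5,150,60),(20,V,V),(345,215,372,235),.129,2)
show("stand",T,(0,0,30),(180,60,88),(330,205,375,250),.065,100)
show("S sty",S,(5,150,60),(20,V,V),(240,255,265,290),.129,2)
show("S grip",S,(22,120,60),(35,V,V),(220,195,250,230),.062,2)
show("S ring",S,(3,60,60),(25,V,V),(165,115,195,135),.12,2)
E
```

```text
bench [  0   0 115]
white [130   6 135]
rack [108 167 125]
tongue [108 164 131]
grip [ 30 155 132]
stand [15  6 85]
sty [ 16 175 128]
cap [ 66 131 109]
white
   ([139.5, 199.5], [0.5342, 0.2272], 'rect', [0.5395, 0.2331], [0.3158, 0.3313], 2.2, 14147.0)
rackblk
   ([227.6, 204.6], [0.5457, 0.0054], 'rect', [0.5403, -0.0249], [0.2134, 0.0861], 78.1, 1463.0)
grip
   ([269.4, 212.6], [0.5217, -0.1128], 'rect', [0.5217, -0.1129], [0.0244, 0.0161], 77.9, 40.0)
ring
green
   ([221.1, 208.9], [0.5296, 0.0212], 'rect', [0.5294, 0.0215], [0.0114, 0.0111], 3.3, 13.0)
   ([208.1, 205.9], [0.5369, 0.0577], 'rect', [0.5372, 0.0574], [0.0121, 0.0098], 47.6, 12.5)
   ([238.0, 198.7], [0.5603, -0.0243], 'rect', [0.5608, -0.0243], [0.0101, 0.0099], 47.0, 11.0)
   ([211.9, 192.1], [0.5762, 0.0499], 'rect', [0.5759, 0.0502], [0.0123, 0.0099], 47.3, 12.5)
sty
   ([359.0, 226.5], [0.4838, -0.3391], 'rect', [0.4838, -0.3391], [0.0122, 0.0129], 45.6, 22.0)
stand
   ([350.9, 230.7], [0.4803, -0.3331], 'rect', [0.4806, -0.3334], [0.0779, 0.0791], 68.3, 787.0)
S sty
   ([251.8, 273.9], [0.4796, -0.3602], 'rect', [0.4806, -0.3588], [0.0523, 0.0126], 68.9, 107.5)
S grip
   ([234.4, 214.9], [0.5192, -0.1313], 'rect', [0.5192, -0.1325], [0.0665, 0.0147], 75.8, 83.5)
S ring
   ([180.2, 128.1], [0.473, 0.2066], 'rect', [0.4746, 0.2148], [0.0265, 0.0238], 75.1, 5.5)
```

```bash
python3 - <<'E'
from h import *
T=dict(np.load("top0.npz"));S=dict(np.load("side0.npz"))
p=cv2.medianBlur(cv2.cvtColor(np.ascontiguousarray(T["pixels"]),cv2.COLOR_RGB2GRAY),5)
m=np.zeros_like(p);m[145:255,88:195]=(p[145:255,88:195]>=125)*255
m=cv2.morphologyEx(m,cv2.MORPH_OPEN,np.ones((5,5)))
c=max(cv2.findContours(m,0,cv2.CHAIN_APPROX_NONE)[0],key=cv2.contourArea)
P=ray(T,cv2.convexHull(c)[:,0],.12)[:,:2].astype(np.float32);r=cv2.minAreaRect(P);print("T top",r, cv2.contourArea(c));print(cv2.boxPoints(r))
q=cv2.approxPolyDP(c,8,True)[:,0];print(q.tolist(),np.round(ray(T,q,.12),4).tolist())
# side view corners of white top (hand seeds from picture)
p2=cv2.medianBlur(cv2.cvtColor(np.ascontiguousarray(S["pixels"]),cv2.COLOR_RGB2GRAY),3)
print("side px",p2[int(200*.78*.82),int(330*.64)],p2[int(225*.64),int(300*.64)],p2[90:100,175])
# ring: saturation-weighted
for n,f,(u,v),w in(("T",T,(143,224),9),("S",S,(180,127),9)):
    H=hsv(f);k=((H[...,1]>45)&((H[...,0]<28)|(H[...,0]>165))).astype(np.uint8)
    M=np.zeros_like(k);M[v-w:v+w,u-w:u+w]=k[v-w:v+w,u-w:u+w]
    pts=cv2.findNonZero(M)[:,0]; e=cv2.minAreaRect(pts); x,y,W,h=cv2.boundingRect(pts); cen=(x+(W-1)/2,y+(h-1)/2);print("ring",n,len(pts),W,h,cen,pts.mean(0),ray(f,cen,.12))
big=cv2.resize(T["pixels"][150:250,90:200,::-1],(0,0),fx=4,fy=4,interpolation=cv2.INTER_NEAREST)
st=cv2.resize(T["pixels"][205:255,325:375,::-1],(400,400),interpolation=cv2.INTER_NEAREST)
s2=cv2.resize(S["pixels"][85:185,150:260,::-1],(0,0),fx=3.5,fy=4,interpolation=cv2.INTER_NEAREST)
cv2.imwrite("pics/c1.png",np.clip(1.6*np.hstack([big[:400],s2[:400,:350]]).astype(float),0,255))
E
```

```text
T top ((0.5397348403930664, 0.22507169842720032), (0.1984458863735199, 0.22736972570419312), 83.69613647460938) 6346.5
[[0.41584256 0.13893145]
 [0.6418375  0.11396596]
 [0.66362715 0.31121194]
 [0.4376322  0.33617744]]
[[115, 152], [94, 235], [168, 245], [184, 162]] [[0.6607, 0.3062, 0.12], [0.438, 0.3336, 0.12], [0.4198, 0.1426, 0.12], [0.6397, 0.1194, 0.12]]
side px 170 92 [151 153 154 154 153 153 154 155 155 154]
ring T 74 12 12 (142.5, 223.5) [143.17567568 223.91891892] [[0.47197212 0.21284437 0.12      ]]
ring S 32 11 6 (180.0, 126.5) [179.625   126.65625] [[0.47458687 0.214513   0.12      ]][ WARN:0@0.062] global loadsave.cpp:1063 imwrite_ Unsupported depth image for selected encoder is fallbacked to CV_8U.
```

View pics/c1.png

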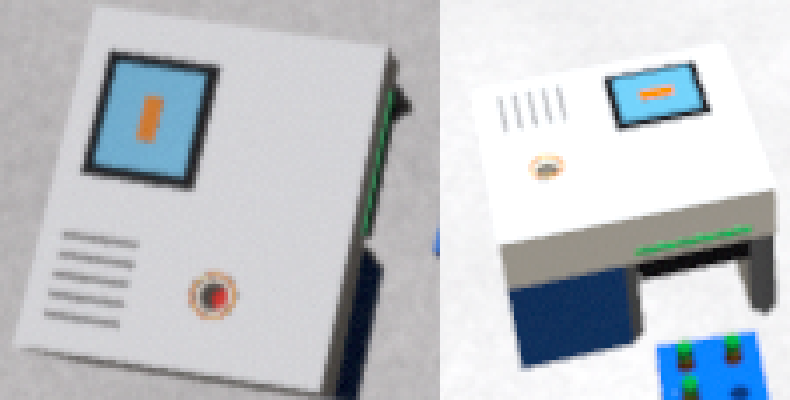

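Top crop: the reader's top face is clear and its hole is at crop (212,296). In the side crop the slot is under the green strip. The reader comes out at 198x227 mm against 200x230 nominal. The reader's x axis is at 83.7° and the rack's at about 78.3°. I'll write a planner that only prints the moves.

```bash
cat > plan.py <<'E'
import sys,numpy as np
from cell import state
from scipy.spatial.transform import Rotation as Ro
s=state();R=Ro.from_rotvec(s["orientation"]).as_matrix();p=np.array(s["eef_pos"])
yaw=np.degrees(np.arctan2(R[1,0],R[0,0]))
x,y,z,a=map(float,sys.argv[1:5])
d=R.T@(np.array([x,y,z])-p)/.03
t=-((a-yaw+90)%180-90)
ar=np.radians(yaw-t);R2=np.array([[np.cos(ar),np.sin(ar),0],[np.sin(ar),-np.cos(ar),0],[0,0,-1]])
print("t",round(s["clock"],2),"p",np.round(p,4),"yaw",round(yaw,2),"tilt",np.round(R[2,:2],4),"q",np.round(s["q"],2),"F",np.round(s["wrist_force"],1),"op",round(s["opening"],4))
print("shift units in present axes",np.round(d,2),"after turning",np.round(R2.T@(np.array([x,y,z])-p)/.03,2),"turn units",round(t/5,2))
E
python3 plan.py .522 -.1135 .16 168.3
```

```text
t 0.1 p [ 0.2021 -0.5644  0.2473] yaw -70.3 tilt [-0.0017 -0.0002] q [-1.31  0.13  1.49  0.    1.52 -0.09] F [-0.1  0.3 -0.1] op 0.0855
shift units in present axes [-10.55 -15.1    2.93] after turning [  7.39 -16.88   2.91] turn units -11.72
```

```bash
python3 -m pendant '[[-1,[-0.7,-1,0],0],[-1,[-0.7,-1,0],0],[-1,[-0.7,-1,0],0],[-1,[-0.7,-1,0],0],[-1,[-0.7,-1,0],0]]' && python3 -m pendant '[[-1,[-0.7,-1,0],0],[-1,[-0.7,-1,0],0],[-1,[-0.7,-1,0],0],[-1,[-0.7,-1,0],0],[-1,[-0.7,-1,0],0]]' && python3 -m pendant '[[-1,[-0.7,-1,0],0],[-1,[-0.7,-1,0],0],[-1,[-0.7,-1,0],0],[-1,[-0.7,-1,0],0],[-1,[-0.7,-1,0],0]]' && python3 -m pendant '[[-1,[0,0,0],-1],[-1,[0,0,0],-1],[-1,[0,0,0],-1],[-1,[0,0,0],-1],[-1,[0,0,0],-1]]' && python3 -m pendant '[[-1,[0,0,0],-1],[-1,[0,0,0],-1],[-1,[0,0,0],-1],[-1,[0,0,0],-1],[-1,[0,0,0],-1]]' && python3 -m pendant '[[-1,[0,0,0],-1],[-1,[0,0,0],-0.72],[-1,[0,0,0],0]]'; python3 plan.py .522 -.1135 .12 168.3
```

```text
clock: 0.72
eef_pos: [0.3085, -0.4142, 0.2478]
orientation: [-2.568, 1.809, 0.001]
wrist_force: [0.9, 0.8, 1.1]
opening: 0.0856
clock: 1.35
eef_pos: [0.4143, -0.2649, 0.2479]
orientation: [-2.569, 1.809, 0.001]
wrist_force: [0.6, 0.5, -1.3]
opening: 0.0853
clock: 1.98
eef_pos: [0.5201, -0.1155, 0.2478]
orientation: [2.568, -1.809, -0.001]
wrist_force: [-0.2, 0.2, 1.1]
opening: 0.0855
clock: 2.6
eef_pos: [0.5195, -0.1165, 0.2478]
orientation: [2.901, -1.206, -0.002]
wrist_force: [0.6, -0.1, -0.2]
opening: 0.0855
clock: 3.22
eef_pos: [0.5195, -0.1165, 0.2478]
orientation: [-3.093, 0.549, 0.001]
wrist_force: [-0.0, -0.0, -0.1]
opening: 0.0852
clock: 3.6
eef_pos: [0.5195, -0.1166, 0.2478]
orientation: [-3.125, 0.321, 0.001]
wrist_force: [0.1, 0.1, -0.5]
opening: 0.0859
t 3.6 p [ 0.5195 -0.1166  0.2478] yaw -11.73 tilt [-0.0008 -0.0001] q [-0.32 -0.05  1.68 -0.    1.52 -0.11] F [ 0.1  0.1 -0.5] op 0.0859
shift units in present axes [ 0.06 -0.12  4.26] after turning [ 0.06 -0.12  4.26] turn units -0.01
```

```bash
python3 -m pendant '[[-1,[0.06,-0.12,1],0],[-1,[0,0,1],0],[-1,[0,0,1],0],[-1,[0,0,1],0],[-1,[0,0,0.8],0]]' && python3 -m pendant '[[-1,[0,0,0.7],0],[-1,[0,0,0.7],0],[-1,[0,0,0.5],0],[-1,[0,0,0.1],0],[-1,[0,0,0],0]]'; python3 plan.py .522 -.1135 .043 168.3; python3 - <<'E'
from cell import *;import cv2,numpy as np
a=grab_frame("top")["pixels"][160:260,190:320];b=grab_frame("side")["pixels"][140:240,170:300]
cv2.imwrite("pics/g1.png",cv2.resize(np.clip(np.hstack([a,b])[:,:,::-1]*1.5,0,255).astype('uint8'),(780,300),interpolation=cv2.INTER_CUBIC))
E
```

```text
clock: 4.22
eef_pos: [0.5216, -0.1133, 0.1027]
orientation: [-3.125, 0.323, 0.002]
wrist_force: [0.5, 0.6, -0.5]
opening: 0.0853
clock: 4.85
eef_pos: [0.5225, -0.1136, 0.0446]
orientation: [3.125, -0.321, 0.0]
wrist_force: [-1.4, -0.6, 0.5]
opening: 0.0855
t 4.85 p [ 0.5225 -0.1136  0.0446] yaw -11.72 tilt [0.0003 0.    ] q [-0.31  0.16  1.85  0.    1.13 -0.11] F [-1.4 -0.6  0.5] op 0.0855
shift units in present axes [-0.02  0.    0.05] after turning [-0.02  0.    0.05] turn units -0.0
```

View pics/g1.png

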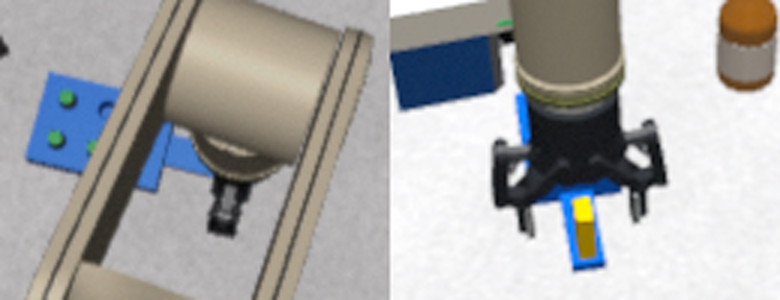

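The fingers straddle the yellow grip: in the side crop the tips are at about (527,232) and (640,215), and the grip is at (584,228). I'll close now.

```bash
python3 -m pendant '[[1,[0,0,0.05],0],[1,[0,0,0],0],[1,[0,0,0],0],[1,[0,0,0],0],[1,[0,0,0],0]]' 40; python3 -m pendant '[[1,[0,0,0],0],[1,[0,0,0],0],[1,[0,0,0],0]]'; python3 plan.py .522 -.1135 .043 168.3
```

```text
clock: 5.58
eef_pos: [0.5225, -0.1136, 0.043]
orientation: [3.125, -0.32, 0.001]
wrist_force: [-0.1, -0.5, 1.2]
opening: 0.0158
clock: 5.95
eef_pos: [0.5224, -0.1135, 0.043]
orientation: [3.125, -0.32, 0.001]
wrist_force: [0.4, -0.2, 2.3]
opening: 0.0154
t 5.95 p [ 0.5224 -0.1135  0.043 ] yaw -11.7 tilt [0.0004 0.0001] q [-0.31  0.16  1.85 -0.    1.13 -0.11] F [ 0.4 -0.2  2.3] op 0.0154
shift units in present axes [-0.01  0.   -0.  ] after turning [-0.01  0.   -0.  ] turn units 0.0
```

```bash
python3 plan.py .5481 -.0897 .043 173.7
```

```text
t 5.95 p [ 0.5224 -0.1135  0.043 ] yaw -11.7 tilt [0.0004 0.0001] q [-0.31  0.16  1.85 -0.    1.13 -0.11] F [ 0.4 -0.2  2.3] op 0.0154
shift units in present axes [ 0.68 -0.95 -0.  ] after turning [ 0.76 -0.88 -0.  ] turn units -1.08
```

```bash
python3 -m pendant '[[1,[0,0,0],-0.2],[1,[0,0,0],-0.2],[1,[0,0,0],-0.2],[1,[0,0,0],-0.25],[1,[0,0,0],-0.23]]'; python3 -m pendant '[[1,[0.1,-0.1,0],0],[1,[0.2,-0.23,0],0],[1,[0.2,-0.23,0],0],[1,[0.16,-0.22,0],0],[1,[0.1,-0.1,0],0]]';python3 -m pendant '[[1,[0,0,0],0]]'; python3 plan.py .5481 -.0897 .043 173.7
python3 - <<'E'
from cell import *;import cv2,numpy as np
from h import *
f=grab_frame("top");g=grab_frame("side")
V=255
for b in blobs(f,(45,80,20),(85,V,V),(160,150,270,240),.046,2):print(b)
print("S")
for b in blobs(g,(45,80,20),(85,V,V),(190,120,270,240),.046,2):print(b)
a=f["pixels"][150:250,130:260];b=g["pixels"][110:210,170:300]
cv2.imwrite("pics/g2.png",cv2.resize(np.clip(np.hstack([a,b])[:,:,::-1]*1.5,0,255).astype('uint8'),(780,300),interpolation=cv2.INTER_CUBIC))
E
```

```text
clock: 6.58
eef_pos: [0.5224, -0.1135, 0.043]
orientation: [3.137, -0.17, 0.001]
wrist_force: [1.6, -0.1, 4.3]
opening: 0.0155
clock: 7.2
eef_pos: [0.5475, -0.0902, 0.043]
orientation: [3.136, -0.171, -0.002]
wrist_force: [-4.7, -3.8, 8.0]
opening: 0.0154
clock: 7.32
eef_pos: [0.5478, -0.0898, 0.043]
orientation: [3.136, -0.171, -0.001]
wrist_force: [-1.3, -0.6, 5.6]
opening: 0.0157
t 7.33 p [ 0.5478 -0.0898  0.043 ] yaw -6.23 tilt [-0.0005  0.0005] q [-0.25  0.21  1.8  -0.    1.14 -0.15] F [-1.3 -0.6  5.6] op 0.0157
shift units in present axes [ 0.01 -0.01 -0.  ] after turning [ 0.01 -0.01 -0.  ] turn units 0.01
([199.1, 202.9], [0.5445, 0.0833], 'rect', [0.5448, 0.083], [0.0122, 0.0098], 47.7, 12.5)
([202.0, 189.0], [0.5842, 0.0781], 'rect', [0.5842, 0.0781], [0.013, 0.01], 29.6, 12.0)
([184.5, 188.5], [0.5838, 0.1273], 'rect', [0.5787, 0.1279], [0.005, 0.1017], 83.0, 24.5)
S
([221.9, 174.9], [0.5423, 0.0426], 'rect', [0.5412, 0.0425], [0.0175, 0.0086], 71.4, 9.0)
([219.5, 166.5], [0.5475, 0.0799], 'rect', [0.5476, 0.0799], [0.022, 0.0088], 71.9, 11.0)
([212.2, 146.4], [0.5562, 0.178], 'rect', [0.5556, 0.1778], [0.0067, 0.0385], 85.1, 6.5)
```

View pics/g2.png

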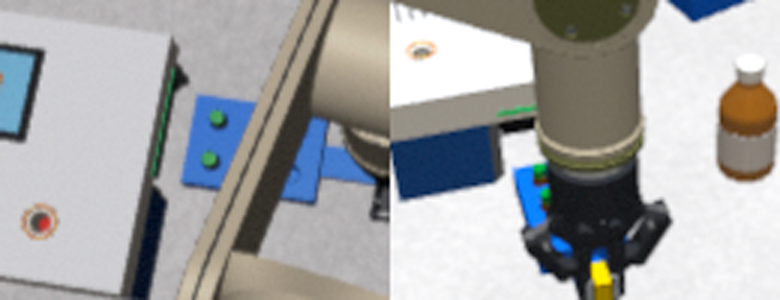

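Measured against the strip and the vials, the rack sits about 2–3 mm off the slot line, toward the robot. I'll shift 2 mm and push in, watching the force.

```bash
python3 -m pendant '[[1,[0.08,-0.1,0],0],[1,[0,-0.2,0],0],[1,[0,-0.25,0],0],[1,[0,-0.25,0],0],[1,[0,-0.2,0],0]]'; python3 -m pendant '[[1,[0,-0.2,0],0],[1,[0,-0.2,0],0],[1,[0,-0.2,0],0],[1,[0,-0.1,0],0],[1,[0,0,0],0]]'; python3 plan.py .5637 .0514 .043 173.7
```

```text
clock: 8.05
eef_pos: [0.5535, -0.0603, 0.043]
orientation: [3.136, -0.172, 0.0]
wrist_force: [-0.8, -3.1, 4.2]
opening: 0.0152
clock: 8.68
eef_pos: [0.5558, -0.0391, 0.043]
orientation: [3.137, -0.171, 0.0]
wrist_force: [-0.5, -1.9, 5.2]
opening: 0.0156
t 8.68 p [ 0.5558 -0.0391  0.043 ] yaw -6.26 tilt [0.0001 0.0003] q [-0.16  0.21  1.79 -0.    1.14 -0.05] F [-0.5 -1.9  5.2] op 0.0156
shift units in present axes [-0.07 -3.03 -0.  ] after turning [-0.07 -3.03 -0.  ] turn units 0.01
```

```bash
python3 -m pendant '[[1,[0,-0.2,0],0],[1,[0,-0.3,0],0],[1,[0,-0.3,0],0],[1,[0,-0.3,0],0],[1,[0,-0.25,0],0]]'; python3 -m pendant '[[1,[0,-0.25,0],0],[1,[0,-0.3,0],0],[1,[0,-0.3,0],0],[1,[0,-0.25,0],0],[1,[0,-0.15,0],0]]'; python3 plan.py .5637 .0514 .043 173.7
```

```text
clock: 9.3
eef_pos: [0.5602, 0.0008, 0.043]
orientation: [3.136, -0.172, 0.0]
wrist_force: [-0.4, -4.2, 6.4]
opening: 0.0156
clock: 9.93
eef_pos: [0.5643, 0.0381, 0.043]
orientation: [3.136, -0.172, -0.0]
wrist_force: [-0.4, -4.5, 5.1]
opening: 0.0155
t 9.93 p [0.5643 0.0381 0.043 ] yaw -6.26 tilt [0.    0.001] q [-0.02  0.23  1.77 -0.    1.14  0.09] F [-0.4 -4.5  5.1] op 0.0155
shift units in present axes [-0.07 -0.44 -0.  ] after turning [-0.07 -0.44 -0.  ] turn units 0.01
```

```bash
python3 -m pendant '[[1,[0,-0.1,0],0],[1,[0,-0.1,0],0],[1,[0,-0.08,0],0],[1,[0,-0.05,0],0],[1,[0,-0.05,0],0]]'; python3 -m pendant '[[1,[0,-0.05,0],0],[1,[0,-0.05,0],0],[1,[0,0,0],0]]'; python3 plan.py .5637 .0514 .043 173.7
```

```text
clock: 10.55
eef_pos: [0.5655, 0.0491, 0.043]
orientation: [3.136, -0.172, -0.0]
wrist_force: [-1.9, -4.5, 5.7]
opening: 0.0154
clock: 10.92
eef_pos: [0.5659, 0.0501, 0.043]
orientation: [3.133, -0.172, 0.0]
wrist_force: [-1.1, -14.5, 5.2]
opening: 0.0155
t 10.93 p [0.5659 0.0501 0.043 ] yaw -6.29 tilt [0.0003 0.004 ] q [ 0.    0.24  1.76 -0.    1.14  0.11] F [ -1.1 -14.5   5.2] op 0.0155
shift units in present axes [-0.08 -0.04 -0.  ] after turning [-0.08 -0.04 -0.  ] turn units 0.0
```

```bash
python3 -m pendant '[[0.2,[0,0,0],0],[-0.2,[0,0,0],0],[-0.2,[0,0,0],0],[-0.2,[0,0,0],0],[-0.2,[0,0,0],0]]'; python3 -m pendant '[[-0.2,[0,0,-0.5],0],[-0.2,[0,0,-1],0],[-0.2,[0,0,-1],0],[-0.2,[0,0,-1],0],[-0.2,[0,0,-1],0]]';  python3 -m pendant '[[-0.2,[0,1,-1],0],[-0.2,[0,1,-1],0],[-0.2,[0,1,-1],0],[-0.2,[0,1,0],0],[-0.2,[0,1,0],0]]'
python3 - <<'E'
from cell import *;import cv2,numpy as np
from h import *
f=grab_frame("top");g=grab_frame("side")
V=255
for n,F,r in(("T",f,(230,170,290,240)),("S",g,(195,160,260,240))):
  for b in blobs(F,(22,120,60),(35,V,V),r,.062,2):print(n,b)
a=f["pixels"][150:250,100:230];b=g["pixels"][110:210,170:300]
cv2.imwrite("pics/g3.png",cv2.resize(np.clip(np.hstack([a,b])[:,:,::-1]*1.5,0,255).astype('uint8'),(780,300),interpolation=cv2.INTER_CUBIC))
E
python3 plan.py .4838 -.3391 .2 0
```

```text
clock: 11.55
eef_pos: [0.5659, 0.0527, 0.0427]
orientation: [-3.137, 0.172, 0.0]
wrist_force: [-0.0, -0.1, 0.3]
opening: 0.0516
clock: 12.18
eef_pos: [0.5661, 0.0525, 0.1802]
orientation: [-3.137, 0.173, -0.002]
wrist_force: [-0.1, 0.0, 0.1]
opening: 0.0509
clock: 12.8
eef_pos: [0.5496, -0.0976, 0.27]
orientation: [3.136, -0.172, 0.004]
wrist_force: [0.2, 0.2, -0.7]
opening: 0.0512
S ([229.1, 172.0], [0.5606, 0.0288], 'rect', [0.5604, 0.0294], [0.0772, 0.0148], 74.4, 71.5)
t 12.9 p [ 0.5492 -0.0992  0.2692] yaw -6.46 tilt [0.0014 0.0012] q [-0.27  0.01  1.58 -0.    1.55 -0.16] F [-0.1 -0.2  0.8] op 0.0514
shift units in present axes [-1.27  8.19  2.32] after turning [-2.18  8.    2.31] turn units -1.29
```

View pics/g3.png

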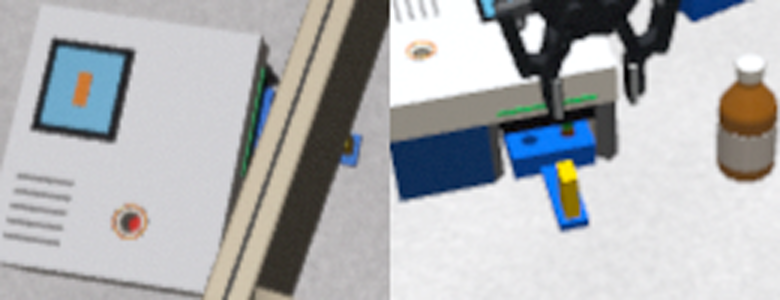

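```bash
python3 - <<'E'
from h import *
T=dict(np.load("top0.npz"));S=dict(np.load("side0.npz"))
a=cv2.resize(T["pixels"][210:250,330:370],(400,400),interpolation=cv2.INTER_CUBIC)
b=cv2.resize(S["pixels"][255:315,230:275],(300,400),interpolation=cv2.INTER_CUBIC)
cv2.imwrite("pics/s1.png",np.clip(np.hstack([a,b])[:,:,::-1]*1.8,0,255).astype('uint8'))
# predicted pixel of stylus top/collar for (x,y) guess in both views
for xy in((.4838,-.3391),(.4806,-.3334)):
  for F in(T,S): print(xy,np.round(proj(F,[[*xy,.129],[*xy,.069],[*xy,.065]]),1).tolist())
H=hsv(S);m=((H[...,1]>150)&(H[...,0]>4)&(H[...,0]<21));ys,xs=np.nonzero(m[255:290,240:265]);print([(y+255,xs[ys==y].min()+240,xs[ys==y].max()+240) for y in np.unique(ys)])
H=hsv(T);m=((H[...,1]>150)&(H[...,0]>4)&(H[...,0]<21));ys,xs=np.nonzero(m[215:240,345:375]);print([(y+215,xs[ys==y].min()+345,xs[ys==y].max()+345) for y in np.unique(ys)])
E
```

```text
(0.4838, -0.3391) [[359.0, 226.5], [353.5, 229.3], [353.1, 229.5]]
(0.4838, -0.3391) [[250.0, 265.6], [250.8, 281.6], [250.9, 282.6]]
(0.4806, -0.3334) [[356.8, 227.7], [351.4, 230.4], [351.0, 230.6]]
(0.4806, -0.3334) [[247.7, 264.0], [248.5, 280.0], [248.6, 281.1]]
[(np.int64(263), np.int64(250), np.int64(250)), (np.int64(264), np.int64(250), np.int64(253)), (np.int64(265), np.int64(249), np.int64(254)), (np.int64(266), np.int64(249), np.int64(254)), (np.int64(267), np.int64(249), np.int64(254)), (np.int64(268), np.int64(249), np.int64(254)), (np.int64(269), np.int64(249), np.int64(254)), (np.int64(270), np.int64(249), np.int64(255)), (np.int64(271), np.int64(249), np.int64(254)), (np.int64(272), np.int64(249), np.int64(255)), (np.int64(273), np.int64(249), np.int64(255)), (np.int64(274), np.int64(249), np.int64(255)), (np.int64(275), np.int64(249), np.int64(254)), (np.int64(276), np.int64(249), np.int64(255)), (np.int64(277), np.int64(249), np.int64(255)), (np.int64(278), np.int64(249), np.int64(255)), (np.int64(279), np.int64(249), np.int64(255)), (np.int64(280), np.int64(249), np.int64(255)), (np.int64(281), np.int64(249), np.int64(255)), (np.int64(282), np.int64(249), np.int64(255)), (np.int64(283), np.int64(249), np.int64(254)), (np.int64(284), np.int64(251), np.int64(254))]
[(np.int64(224), np.int64(358), np.int64(360)), (np.int64(225), np.int64(357), np.int64(361)), (np.int64(226), np.int64(355), np.int64(362)), (np.int64(227), np.int64(353), np.int64(362)), (np.int64(228), np.int64(352), np.int64(361)), (np.int64(229), np.int64(352), np.int64(360)), (np.int64(230), np.int64(352), np.int64(357)), (np.int64(231), np.int64(354), np.int64(356))]
```

View pics/s1.png

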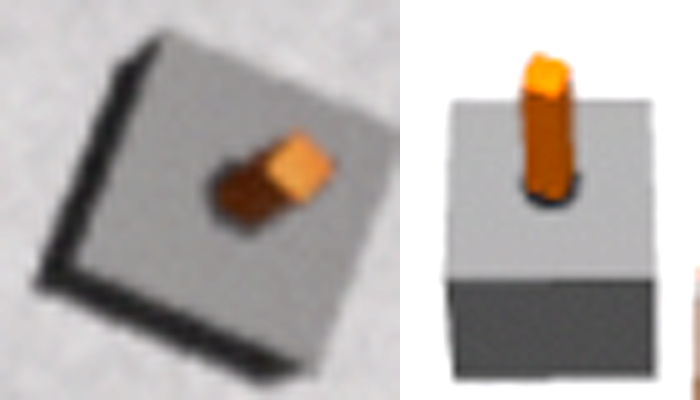

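```bash
python3 -m pendant '[[-0.2,[-0.2,1,0],0],[-0.2,[-0.2,1,0],0],[-0.2,[-0.2,1,0],0],[-0.2,[-0.2,1,0],0],[-0.2,[-0.2,1,0],0]]'; python3 -m pendant '[[-0.2,[-0.2,1,0],0],[-0.2,[0,1,0],0],[-0.2,[0,0,0],0]]'; python3 plan.py .482 -.338 .2 0
python3 - <<'E'
from cell import *;import cv2,numpy as np
f=grab_frame("top");g=grab_frame("side")
np.savez("top1.npz",**f);np.savez("side1.npz",**g)
a=f["pixels"][150:250,100:230];b=g["pixels"][90:190,170:300]
cv2.imwrite("pics/g4.png",cv2.resize(np.clip(np.hstack([a,b])[:,:,::-1]*1.5,0,255).astype('uint8'),(780,300),interpolation=cv2.INTER_CUBIC))
E
```

```text
clock: 13.52
eef_pos: [0.5031, -0.2427, 0.2688]
orientation: [3.137, -0.172, 0.002]
wrist_force: [-0.6, -0.1, 0.5]
opening: 0.0515
clock: 13.9
eef_pos: [0.4904, -0.3025, 0.2685]
orientation: [3.136, -0.176, 0.001]
wrist_force: [-0.2, 0.7, -0.5]
opening: 0.051
t 13.9 p [ 0.4904 -0.3025  0.2685] yaw -6.42 tilt [0.0005 0.0004] q [-0.64  0.06  1.53 -0.    1.55 -0.53] F [-0.2  0.7 -0.5] op 0.051
shift units in present axes [-0.15  1.21  2.28] after turning [-0.28  1.18  2.28] turn units -1.28
```

View pics/g4.png

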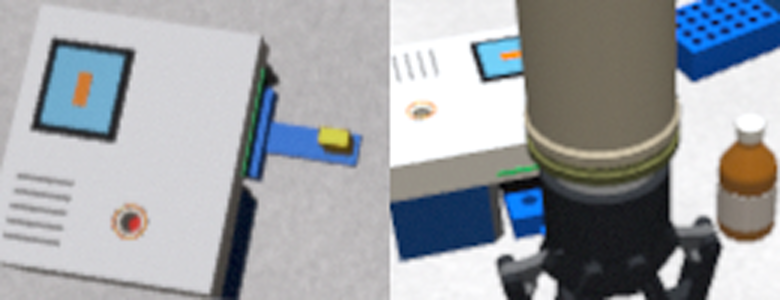

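The rack is in the slot: in the top crop its block rear edge runs along the reader face at (262,135) and the grip is at (334,138). The stylus top square is turned about 45° in world, at roughly (.485,-.340). I'll check the rack with numbers and go above the stylus at yaw -45°.

```bash
python3 - <<'E'
from h import *
T=dict(np.load("top1.npz"));V=255
print(blobs(T,(22,120,60),(35,V,V),(195,170,240,220),.062,2))
b=blobs(T,(100,120,40),(125,V,V),(187,175,225,212),.010,2);print(b)
E
python3 -m pendant '[[-0.2,[0,0,0],1],[-0.2,[0,0,0],1],[-0.2,[0,0,0],1],[-0.2,[0,0,0],1],[-0.2,[0,0,0],1]]'; python3 -m pendant '[[-0.2,[0,0,0],1],[-0.2,[0,0,0],1],[-0.2,[0,0,0],0.72],[-0.2,[0,0,0],0]]'; python3 plan.py .485 -.340 .18 -45
```

```text
[([211.4, 195.6], [0.563, 0.0484], 'rect', [0.5635, 0.0487], [0.0275, 0.0169], 77.9, 44.0)]
[([197.0, 195.2], [0.5733, 0.0969], 'rect', [0.5849, 0.0809], [0.0712, 0.0964], 0.1, 230.0)]
clock: 14.62
eef_pos: [0.4912, -0.2998, 0.2682]
orientation: [-3.024, 0.849, -0.001]
wrist_force: [-0.1, 0.3, 0.2]
opening: 0.0512
clock: 15.12
eef_pos: [0.4911, -0.3001, 0.2682]
orientation: [-2.904, 1.197, -0.0]
wrist_force: [-0.1, -0.2, -0.3]
opening: 0.0511
t 15.12 p [ 0.4911 -0.3001  0.2682] yaw -44.8 tilt [ 0.0001 -0.0004] q [-0.64  0.06  1.53  0.    1.55  0.14] F [-0.1 -0.2 -0.3] op 0.0511
shift units in present axes [0.79 1.09 2.94] after turning [0.8  1.09 2.94] turn units 0.04
```

```bash
python3 - <<'E'
from h import *
from scipy.ndimage import map_coordinates as mc
T=dict(np.load("top1.npz"))
c=np.array([.5397,.2251]);a=np.radians(83.7);ex=np.array([np.cos(a),np.sin(a)]);ey=np.array([-ex[1],ex[0]])
for yy in(-.070,-.065,-.024,-.018):
  W=lambda x,z:np.r_[c+x*ex+yy*ey,z]
  # profile sampled along bench-parallel line on plane z=.028, x from -.150 to -.08 ; top edge seen at plane .12
  xs=np.arange(-.14,-.0,.002)
  px=proj(T,np.array([W(x,.028) for x in xs]))
  P=np.stack([mc(T["pixels"][...,k].astype(float),[px[:,1],px[:,0]],order=1) for k in range(3)],1)
  bl=(P[:,2]-P[:,0])
  # where does reader top edge (x=-.1,z=.12) fall on plane .028?
  e=ray(T,proj(T,W(-.1,.12)),.028)[0,:2]-c
  print(yy,"pred top edge at x28=",round(float(e@ex),4),[(round(x*1000),int(b)) for x,b in zip(xs,bl) if -.12<x<-.07])
E
```

```text
-0.07 pred top edge at x28= -0.0785 [(-118, 0), (-116, 0), (-114, 0), (-112, 0), (-110, 0), (-108, 2), (-106, 10), (-104, 26), (-102, 51), (-100, 79), (-98, 92), (-96, 90), (-94, 62), (-92, 35), (-90, 15), (-88, 17), (-86, 8), (-84, -1), (-82, -3), (-80, 0), (-78, 1), (-76, 2), (-74, 2), (-72, 2)]
-0.065 pred top edge at x28= -0.0785 [(-118, 0), (-116, 0), (-114, 0), (-112, 0), (-110, 0), (-108, 3), (-106, 13), (-104, 27), (-102, 50), (-100, 79), (-98, 89), (-96, 86), (-94, 71), (-92, 39), (-90, 21), (-88, 11), (-86, 1), (-84, -2), (-82, -3), (-80, -2), (-78, 0), (-76, 2), (-74, 2), (-72, 2)]
-0.024 pred top edge at x28= -0.0785 [(-118, 13), (-116, 13), (-114, 15), (-112, 15), (-110, 15), (-108, 16), (-106, 20), (-104, 30), (-102, 44), (-100, 75), (-98, 90), (-96, 89), (-94, 62), (-92, 36), (-90, 16), (-88, 18), (-86, 8), (-84, -1), (-82, -4), (-80, -1), (-78, 0), (-76, 2), (-74, 2), (-72, 1)]
-0.018 pred top edge at x28= -0.0785 [(-118, 0), (-116, -1), (-114, -1), (-112, -1), (-110, 0), (-108, 4), (-106, 12), (-104, 26), (-102, 48), (-100, 74), (-98, 88), (-96, 84), (-94, 67), (-92, 36), (-90, 18), (-88, 8), (-86, 4), (-84, -1), (-82, -3), (-80, -2), (-78, 0), (-76, 1), (-74, 2), (-72, 2)]
```

The block's rear edge is at reader x ≈ -0.100 to -0.102, so it is flush and the rack is home. Now the stylus.

```bash
python3 -m pendant '[[-0.2,[0.79,1,0],0.04],[-0.2,[0,0.09,1],0],[-0.2,[0,0,0.9],0],[-0.2,[0,0,0],0]]'; python3 plan.py .485 -.340 .097 -45; python3 - <<'E'
from cell import *;import cv2,numpy as np
f=grab_frame("top");g=grab_frame("side")
a=cv2.resize(f["pixels"][195:255,320:390],(390,334),interpolation=cv2.INTER_CUBIC);b=cv2.resize(g["pixels"][220:310,200:305],(390,334),interpolation=cv2.INTER_CUBIC)
cv2.imwrite("pics/g5.png",np.clip(np.hstack([a,b])[:,:,::-1]*1.6,0,255).astype('uint8'))
E
```

```text
clock: 15.62
eef_pos: [0.4832, -0.3396, 0.2082]
orientation: [-2.901, 1.202, 0.008]
wrist_force: [-0.9, -0.5, -0.4]
opening: 0.051
t 15.62 p [ 0.4832 -0.3396  0.2082] yaw -45.0 tilt [-0.0052  0.0002] q [-0.7   0.13  1.56  0.    1.45  0.09] F [-0.9 -0.5 -0.4] op 0.051
shift units in present axes [ 0.07 -0.03  3.71] after turning [ 0.05 -0.03  3.71] turn units 0.0
```

View pics/g5.png

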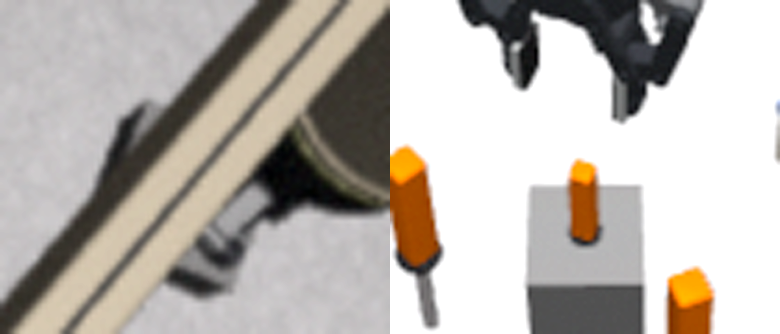

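```bash
python3 - <<'E'
from h import *
S=dict(np.load("side1.npz"))
for z in(.19,.2):print(proj(S,[.4832,-.3396,z]))
for x in(.483,.485,.487,.489):print(x,proj(S,[[x,-.340,.129],[x,-.340,.069]]).round(1).tolist())
E
python3 plan.py .485 -.340 .130 -45
```

```text
[[248.97610216 247.90660601]]
[[248.82366583 244.79807738]]
0.483 [[249.8, 266.0], [250.6, 282.0]]
0.485 [[250.7, 265.7], [251.5, 281.7]]
0.487 [[251.6, 265.4], [252.3, 281.5]]
0.489 [[252.5, 265.1], [253.2, 281.2]]
t 15.72 p [ 0.4847 -0.3408  0.2117] yaw -45.02 tilt [ 0.0003 -0.0001] q [-0.7   0.13  1.56  0.    1.46  0.09] F [0.3 0.1 0.1] op 0.0515
shift units in present axes [-0.01 -0.03  2.72] after turning [-0.01 -0.03  2.72] turn units -0.0
```

```bash
python3 -m pendant '[[-0.2,[0.05,-0.03,1],0],[-0.2,[0,0,1],0],[-0.2,[0,0,1],0],[-0.2,[0,0,0.6],0],[-0.2,[0,0,0.22],0]]';python3 -m pendant '[[-0.2,[0,0,0],0],[0.3,[0,0,0],0],[0.6,[0,0,0],0],[0.6,[0,0,0],0],[1,[0,0,0],0]]' 25; python3 -m pendant '[[1,[0,0,0],0],[1,[0,0,0],0],[1,[0,0,0],0],[1,[0,0,0],0]]' 25; python3 plan.py .486 -.341 .097 -45
```

```text
clock: 16.35
eef_pos: [0.4863, -0.3416, 0.0962]
orientation: [-2.902, 1.204, 0.0]
wrist_force: [0.2, -0.1, -0.2]
opening: 0.051
clock: 16.98
eef_pos: [0.4863, -0.3419, 0.0967]
orientation: [2.901, -1.205, 0.001]
wrist_force: [0.1, 0.5, 2.7]
opening: 0.0136
clock: 17.48
eef_pos: [0.4862, -0.3419, 0.0967]
orientation: [2.901, -1.205, 0.001]
wrist_force: [-0.7, 1.0, 6.0]
opening: 0.0134
t 17.48 p [ 0.4862 -0.3419  0.0967] yaw -45.1 tilt [ 0.0006 -0.    ] q [-0.7   0.24  1.66 -0.    1.25  0.09] F [-0.7  1.   6. ] op 0.0134
shift units in present axes [-0.03 -0.01 -0.01] after turning [-0.03 -0.01 -0.01] turn units -0.02
```

Flats gripped (13.4 mm) with low side force. I'll tighten the grip, lift and check.

```bash
python3 -m pendant '[[1,[0,0,0],0],[1,[0,0,0],0],[1,[0,0,-0.3],0],[1,[0,0,-0.5],0],[1,[0,0,-0.7],0]]' 80;python3 -m pendant '[[1,[0,0,-0.8],0],[1,[0,0,-0.9],0],[1,[0,0,-0.9],0],[1,[0,0,-0.9],0],[1,[0,0,-0.5],0]]'; python3 plan.py .473 .2135 .26 -45; python3 - <<'E'
from cell import *;import cv2,numpy as np
f=grab_frame("top");g=grab_frame("side");np.savez("side2.npz",**g)
b=cv2.resize(g["pixels"][200:310,190:310],(600,550),interpolation=cv2.INTER_CUBIC)
cv2.imwrite("pics/g6.png",np.clip(b[:,:,::-1]*1.6,0,255).astype('uint8'))
E
```

```text
clock: 18.1
eef_pos: [0.4857, -0.3414, 0.1418]
orientation: [-2.901, 1.205, 0.002]
wrist_force: [-0.1, 0.3, -0.6]
opening: 0.0127
clock: 18.73
eef_pos: [0.4865, -0.342, 0.2639]
orientation: [2.901, -1.204, 0.004]
wrist_force: [1.9, -0.5, -0.1]
opening: 0.0132
t 18.73 p [ 0.4865 -0.342   0.2639] yaw -45.1 tilt [ 0.003  -0.0003] q [-0.7   0.11  1.48  0.    1.55  0.09] F [ 1.9 -0.5 -0.1] op 0.0132
shift units in present axes [-13.44 -12.75   0.09] after turning [-13.41 -12.78   0.13] turn units -0.02
```

View pics/g6.png

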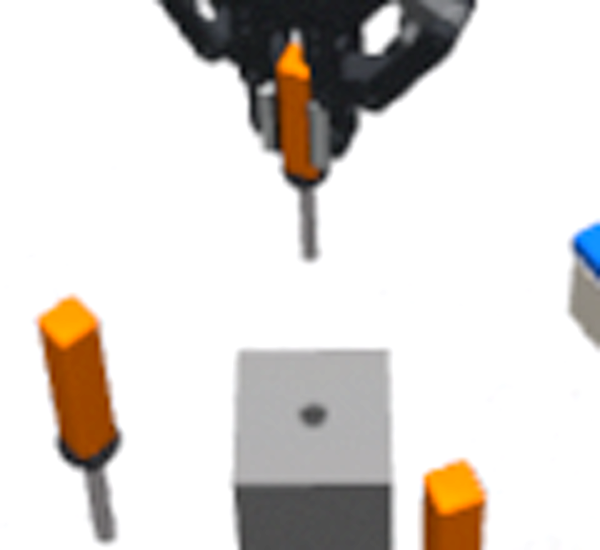

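The stylus is held upright, clear of its stand (crop tip at (311,257)). Moving over the hole.

```bash
python3 -m pendant '[[1,[-0.6,-0.6,0],0],[1,[-0.9,-0.85,0],0],[1,[-1,-0.95,0],0],[1,[-1,-0.95,0],0],[1,[-1,-0.95,0],0]]';python3 -m pendant '[[1,[-1,-0.95,0],0],[1,[-1,-0.95,0],0],[1,[-1,-0.95,0],0],[1,[-1,-0.95,0],0],[1,[-1,-0.95,0],0]]'; python3 -m pendant '[[1,[-1,-0.95,0],0],[1,[-1,-0.95,0],0],[1,[-1,-0.95,0],0],[1,[-0.6,-0.55,0],0],[1,[-0.3,-0.25,0],0]]'; python3 -m pendant '[[1,[0,0,0],0],[1,[0,0,0],0]]'; python3 plan.py .473 .2135 .222 -45
python3 - <<'E'
from h import *
S=dict(np.load("side2.npz"));print(proj(S,[[.4865,-.342,.177],[.4865,-.342,.232]]).round(1))
E
```

```text
clock: 19.45
eef_pos: [0.4813, -0.1535, 0.2597]
orientation: [-2.901, 1.205, 0.003]
wrist_force: [0.2, 0.3, -0.9]
opening: 0.0131
clock: 20.08
eef_pos: [0.4764, 0.0532, 0.2599]
orientation: [2.901, -1.205, -0.003]
wrist_force: [0.3, -0.6, -0.2]
opening: 0.0132
clock: 20.7
eef_pos: [0.4714, 0.213, 0.2598]
orientation: [2.901, -1.202, -0.003]
wrist_force: [0.6, -0.1, -0.1]
opening: 0.0131
clock: 20.95
eef_pos: [0.4722, 0.2111, 0.2609]
orientation: [2.9, -1.206, -0.0]
wrist_force: [1.0, 0.9, -0.3]
opening: 0.0129
t 20.95 p [0.4722 0.2111 0.2609] yaw -45.14 tilt [0.0001 0.0007] q [ 0.32 -0.1   1.7  -0.    1.54  1.11] F [ 1.   0.9 -0.3] op 0.0129
shift units in present axes [-0.04 -0.08  1.3 ] after turning [-0.04 -0.08  1.3 ] turn units -0.03
[[251.1 252.2]
 [250.4 234.9]]
```

```bash
python3 -m pendant '[[1,[-0.04,-0.08,0.5],0],[1,[0,0,0.5],0],[1,[0,0,0.3],0],[1,[0,0,0],0]]'; python3 plan.py .473 .2135 .222 -45
python3 - <<'E'
from cell import *;from h import *
f=grab_frame("top");g=grab_frame("side");np.savez("side3.npz",**g);np.savez("top3.npz",**f)
tip=[.473,.2135,.135]
print(proj(f,tip),proj(f,[.473,.2135,.12]),proj(g,[tip,[.473,.2135,.12],[.473,.2135,.19]]))
a=cv2.resize(f["pixels"][195:250,110:180],(400,314),interpolation=cv2.INTER_CUBIC);b=cv2.resize(g["pixels"][90:145,150:220],(400,314),interpolation=cv2.INTER_CUBIC)
cv2.imwrite("pics/g7.png",np.clip(np.hstack([a,b])[:,:,::-1]*1.3,0,255).astype('uint8'))
E
```

```text
clock: 21.45
eef_pos: [0.4723, 0.2142, 0.2207]
orientation: [2.9, -1.204, -0.003]
wrist_force: [0.4, -0.0, -0.5]
opening: 0.0132
t 21.45 p [0.4723 0.2142 0.2207] yaw -45.11 tilt [-0.0011  0.0023] q [ 0.33 -0.07  1.75 -0.    1.47  1.11] F [ 0.4 -0.  -0.5] op 0.0132
shift units in present axes [ 0.03 -0.   -0.04] after turning [ 0.03 -0.   -0.04] turn units -0.02
[[140.5713402 222.3014849]] [[142.28669893 223.09201996]] [[178.8330553  122.6469123 ]
 [179.56618467 126.81193275]
 [176.03709015 106.76260539]]
```

View pics/g7.png

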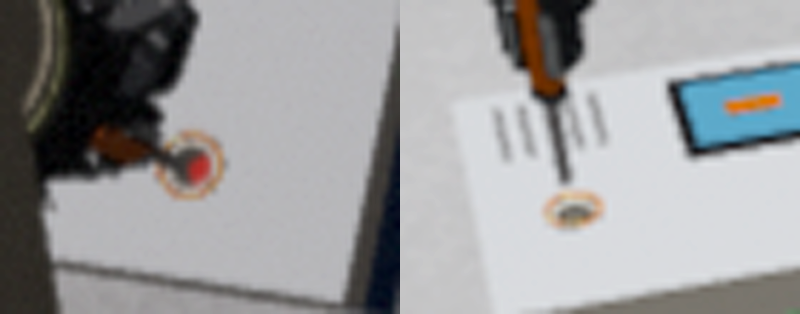

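Tip and ring agree with the TCP within about 2 mm in both views (ring at crop (191,165) top and (575,211) side, tip at (567,182)). The hole allows 5.5 mm, so I'm going in.

```bash
python3 -m pendant '[[1,[0,0,0.3],0],[1,[0,0,0.3],0],[1,[0,0,0.3],0],[1,[0,0,0.2],0],[1,[0,0,0],0]]'; python3 plan.py .473 .213 .182 -45
```

```text
clock: 22.18
eef_pos: [0.4726, 0.2144, 0.1884]
orientation: [2.901, -1.204, -0.002]
wrist_force: [-0.4, -1.1, -0.5]
opening: 0.0127
t 22.18 p [0.4726 0.2144 0.1884] yaw -45.1 tilt [-0.0006  0.0012] q [ 0.33 -0.05  1.79  0.    1.41  1.11] F [-0.4 -1.1 -0.5] op 0.0127
shift units in present axes [0.04 0.02 0.21] after turning [0.04 0.02 0.21] turn units -0.02
```

```bash
python3 -m pendant '[[1,[0.03,0.02,0.1],0],[1,[0,0,0.1],0],[1,[0,0,0],0]]';python3 -m pendant '[[1,[0,0,0.07],0],[1,[0,0,0.06],0],[1,[0,0,0],0]]';python3 -m pendant '[[1,[0,0,0.06],0],[1,[0,0,0],0]]'
```

```text
clock: 22.55
eef_pos: [0.4731, 0.2135, 0.183]
orientation: [2.901, -1.205, -0.0]
wrist_force: [-0.2, 0.1, 0.3]
opening: 0.0127
clock: 22.92
eef_pos: [0.4734, 0.2136, 0.1796]
orientation: [-2.901, 1.205, -0.001]
wrist_force: [-0.8, -0.9, 3.3]
opening: 0.0133
clock: 23.18
eef_pos: [0.4734, 0.2136, 0.1777]
orientation: [-2.901, 1.205, -0.001]
wrist_force: [-1.8, -0.5, 5.3]
opening: 0.0131
```

```bash
python3 -m pendant '[[1,[0,0,0.08],0],[1,[0,0,0.08],0],[1,[0,0,0],0]]';python3 -m pendant '[[1,[0,0,0.08],0],[1,[0,0,0.05],0],[1,[0,0,0],0],[1,[0,0,0],0]]'
```

```text
clock: 23.55
eef_pos: [0.4737, 0.2137, 0.1744]
orientation: [-2.9, 1.204, -0.002]
wrist_force: [-4.1, -0.2, 14.9]
opening: 0.0129
clock: 24.05
eef_pos: [0.4753, 0.2148, 0.1737]
orientation: [-2.897, 1.202, -0.007]
wrist_force: [-6.7, -0.2, 30.6]
opening: 0.0128
```

```bash
python3 -m pendant '[[1,[0,0,-0.05],0],[1,[0,0,0],0],[1,[0,0,0],0]]';python3 -m pendant '[[1,[0,0,0],0],[1,[0,0,0],0],[1,[0,0,0],0],[1,[0,0,0],0],[1,[0,0,0],0]]'; python3 - <<'E'
from cell import *;from h import *
f=grab_frame("top");g=grab_frame("side");V=255
print("grip",blobs(f,(22,120,60),(35,V,V),(195,170,240,220),.062,2))
a=cv2.resize(f["pixels"][150:250,90:230],(400,286),interpolation=cv2.INTER_CUBIC);b=cv2.resize(g["pixels"][80:180,150:290],(400,286),interpolation=cv2.INTER_CUBIC)
cv2.imwrite("pics/g8.png",np.clip(np.hstack([a,b])[:,:,::-1]*1.4,0,255).astype('uint8'))
E
```

```text
clock: 24.42
eef_pos: [0.475, 0.2146, 0.1739]
orientation: [-2.898, 1.203, -0.006]
wrist_force: [-4.1, -0.2, 22.4]
opening: 0.0133
clock: 25.05
eef_pos: [0.475, 0.2146, 0.174]
orientation: [-2.898, 1.203, -0.006]
wrist_force: [-5.1, 0.5, 21.7]
opening: 0.013
grip [([211.4, 195.7], [0.5629, 0.0483], 'rect', [0.562, 0.0481], [0.0169, 0.0251], 2.1, 44.0)]
```

View pics/g8.png

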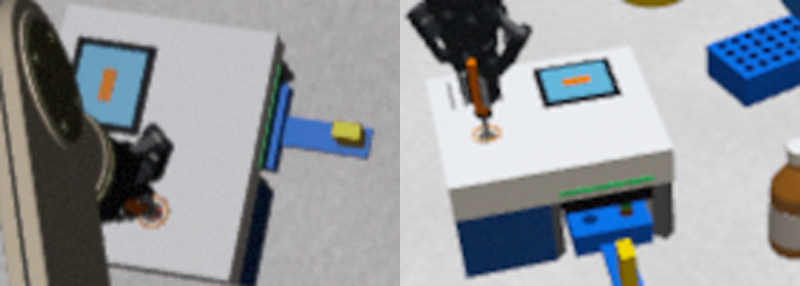

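The stylus is inside the ring (side crop (486,132)) and pressing steadily at about 22 N. The rack is flush and hasn't moved, and vial_0 is visibly upright. Handing in.

```bash
python3 -c "
from cell import *
print(close_job()); s=state(); print(s['clock'],s['wrist_force'],s['opening'])"
```

```text
the job is handed in; nothing more can be done
None
the job is handed in; nothing more can be done
```

I slid the rack home and let go of it. Then I took the stylus from the stand and pressed the reset button to its stop, and handed in at about 25 s, still gripping and pressing. The hand-in gives no verdict, so these are my own last checks.

**Rack:**
- It hit the back stop at about 14.5 N, and its rear edge measured reader x ≈ -100 to -102 mm, which is flush.
- The camera put the grip's centre about 3 mm short of where it should be at home. Part of that is measuring error, and the limit is 4 mm.
- The rack had not moved in the last picture.

**Vials:** vial_0 was visibly upright in the last picture. The other three were hidden inside the reader, so I could not see them. I pushed slowly, and the side forces stayed small.

**Button:**
- The wrist force rose from 3 to 5 N over the spring, then stiffened as the button bottomed. It held steady at about 22 N, after a brief peak of 31 N.
- A side force of about 5 N stayed on the stylus. The jaws read 13 mm on the 14 mm grip, so it was firmly held.

**Bottle, tip box and timer:** nothing I did came near them. I did not measure their positions again.

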